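# Set the receiver pan under the swing funnel

## Robot

A 6-joint arm with a two-finger parallel gripper is mounted at the origin on the work surface. World frame = base frame: x ahead of the robot, y to its left, z up, the work surface at z = 0. Lengths are in m, angles in degrees, forces in N, time in s.
With the tool pointing down it reaches from about 0.425 to 0.95 m from the base axis. Payload 14.7 kg.
Tool frame: the origin (TCP) lies between the finger pads; the fingertips stand 17 mm ahead of it and the grasp point (between the pads) lies 2 mm behind it (r.tip_extent is the distance from the TCP to the fingertips, in m); y points along the fingers, x is the direction in which the jaws open and shut, and the axes are right-handed (so a half turn about y gives the same grasp; the last joint's range is limited). The gripper opens to 85 mm and grips with 20 to 120 N. Pads are 22 mm wide; open, the fingers measure 114 mm over their backs; the gripper's body (76 mm by 85 mm) begins 54 mm behind the grasp point. The pads swing forward as they close: fully open they stand 13 mm farther back than shut.
Start: joints at [-79.618, 27.513, 91.461, -0, 61.026, -2.67], TCP at [0.147, -0.633, 0.248] pointing down, gripper open.
Joint ranges: [-157.49, 157.49], [-46.99, 117.5], [13.45, 153.17], [-89.5, 269.5], [5.16, 153.95], [-167.48, 167.48]. Speed limits (degrees/s): [108.29, 108.29, 136.94, 172.46, 172.46, 172.46].

## Interface

Orientations are given as a 3x3 rotation matrix whose columns are the frame's x, y, z axes.
In Python, from rig import sensors, imaging, sign_off, spotter, r gives the robot as it stands.
- The arm moves only by the tool arm_command, never from a script. Its argument "motion" is a list of rows, each an object of numbers: "rx", "ry", "rz": the turn, a rotation vector about the tool's x, y, z in rad; "tx", "ty", "tz": the shift along the tool's x, y, z in m; "claw": the closure, from -1 (fully open) to 1 (shut). A call has 1 to 20 rows; each row is the pose to reach, as a shift and turn from the pose commanded when the call began, along the tool's axes at that moment; what a row does not reach only later rows make up. A row lasts 1/8 s, in which the tool goes at most 62.5 mm and 10.7 degrees, less where a joint would pass 70% of its speed; a pose out of reach is approached as far as the arm can. A call with a gripper value outside its range is refused whole. The fingers move at their own pace and stop on an object; "grip_force" is the grip in N (left out, the last holds). Time passes only in rows, so rows that repeat a pose let the fingers close. It gives the time, the measured TCP pose, the force and the opening at its end, in the units of the state.
- sensors.read_state(): the state, without advancing time (a new reading comes with each control period).
- imaging.capture(name): name is "side" or "top"; returns a dict with "image" (480x640x3 uint8, red, green, blue), "fx", "fy", "cx", "cy" (pixels), "k1" (the pictures are not rectified: a ray, as slopes to the right and down, at radius r is drawn at 1 + k1 r^2 times it, then the intrinsics apply), "eye" and "orientation" of the camera in the world. Camera axes: x right, y up, looking along -z (the intrinsics and any distortion apply to the point x, -y, -z); pixel columns grow to the right and rows downward; lengths in m; the calibration is good to about 2 mm. A picture is of the moment at which its call begins. There is no depth.
- sign_off(): hands the job in, once; it reports no verdict.
Trained networks look in a picture, given as the dict that the camera call returned (one of the last four; its "shot" number tells which), for a name from the list of things; names that differ only in an ending like _2 or _b are one class to them, and where a whole thing is asked for, a point or a joint stands for the part that bears it (a point fixed in the world has none). Each returns a list of dicts, best first, with "conf" (0 to 1); they miss things now and then, are a little off and sometimes report something else, mostly with a low value. They report only what shows in the picture. A call takes as long as a camera call. They do not tell look-alikes from the thing itself.
- spotter.look_for(picture, thing): "bbox" ([left, top, right, bottom] in pixels, round what is visible of it).
- spotter.outline_of(picture, thing): "region" (480x640 bool, what is visible of it) and "bbox" ([left, top, right, bottom] in pixels, round what is visible of it).
- spotter.landmark_of(picture, thing): "at" ([row, column] in pixels: a listed point, or the origin of a listed thing).
The state is a dict: "time_s": time; "joints": joint angles; "dq": joint speeds; "joint_torque": joint torques, N m; "eef_pos": TCP position; "orientation": TCP orientation; "ft_force": force on the tool from outside, world axes, zero at the start; "torque": the same for the moment, N m; "width": finger opening in m.
Only numpy, scipy, OpenCV 4.12 (cv2) and the standard library are available. Lean on these libraries where they do the work, as an engineer would, in place of code of your own. Each camera call takes 0.05 s, during which the arm holds its last target.

## Task

Push the shallow brass pan along the bench into the V-shaped stop until it rests against both bars; only slide it, never lift it off the bench. Then, with a fingertip, nudge the funnel on its swing arm sideways until the arm reaches its end stop and the funnel hangs over the pan. Leave the taller sieve and the other things where they stand, and finish with the hand clear.

Things in the scene. Friction and masses are not known exactly. Their poses are not given: they have to be found in the camera images.
- pan: Shallow round brass pan, solid floor, no mesh: 100 mm outside diameter, 34 mm high, wall 3 mm, floor 3 mm, about 0.28 kg, loose on the bench. Origin: centre of its underside. It may be pushed from outside or by the inner face of its wall. It stands in one of two places, left or right; the sieve stands in the other.
- stop_seat (a point): Where the centre of the pan's underside lies when the pan rests against both bars, at bench height. The V stop is fixed: two aluminium bars, 14 mm thick, 75 mm long and 22 mm high, each at 45 degrees to the stop's x axis, meeting towards its +x; the V is open towards its -x (roughly towards the robot). The bars' outer ends lie about 14 mm ahead of (+x) and 67 mm to either side of this point. Axes: x from the open mouth into the V, y to its left, z up.
- pivot (a point): On the upright hinge axis of the swing arm, 130 mm behind the seat (stop's +x) and 130 mm above the bench; a 16 mm post stands here, its top at 150 mm. Same axes as the seat.
- funnel_mouth (a point): On the axis of the steel funnel, 130 mm above the bench and 130 mm from the pivot. The funnel's upper part is a round band of 60 mm diameter from 118 to 146 mm above the bench; below it narrows to an 18 mm spout ending 80 mm above the bench. A 12 mm wide level bar (129 to 139 mm above the bench) joins it to the pivot.
- funnel (a joint): Angle of the swing arm, rad: 0 at its end stop, with the funnel straight over the seat; grows as the funnel swings away to the stop's left (+y) and then back; 1.5 at the other end. It starts at 0.85 to 1.15. It has light friction, moves under about 1 N pressed on the funnel, and stays where it is left.
- sieve: Round brass sieve with a steel mesh half-way up, 100 mm diameter (104 at a bead), 60 mm high; not part of the job. Origin: centre of its underside.
- weight: Steel knobbed weight, 38 mm diameter, 56 mm high; bystander. Origin under its centre.
- jar_a: White sample jar, 42 mm diameter, 36 mm high, on the right; bystander. Origin under its centre.
- jar_b: White sample jar, 42 mm diameter, 36 mm high, on the left; bystander. Origin under its centre.
- bottle: Amber bottle, 56 mm diameter, 110 mm high; bystander. Origin under its centre.
- dish: White ceramic bowl, 84 mm across, 35 mm high; bystander. Origin under its centre.
- brush: Sieve brush lying along its x axis, 34 mm thick, 185 mm long (from x -139 to +46 mm); bystander. Origin on the bench.
There are look-alikes about, which are no part of the job. What is shaped like the part that bears stop_seat but brown or purple is not meant.

How it is judged:
By the outcome, as a careful person would: the job done as asked, in the order asked, and still so for the second after the job is handed in, with the robot touching nothing.
It also fails if it takes over 59 s, if anything falls off the work surface, if the arm or the gripper's body presses on something with over 40 N, if the wrist force passes 120 N, or if a joint passes its speed limit or range.

## Working session

There is one attempt and no reset: what is moved stays moved. The work goes in short steps, Python scripts to look and compute and a tool call to move; the robot and the scene stay as the last step left them, time stands still between calls to the robot, and variables do not carry over. Pictures are saved under pics/ and viewed, and the job is handed in when it is done.

Besides the shell and the picture viewer there is one more tool, called after "Call:" as name([rows], argument=value, ...), one row to a line, values as JSON. arm_command: Moves the arm, as the interface text tells. Its arguments: {"type":"object","properties":{"motion":{"type":"array"},"grip_force":{"type":"number"}},"required":["motion"]}

```bash
mkdir -p pics; ls; cat > h.py <<'E'
import numpy as np, cv2
from rig import sensors, imaging, sign_off, spotter, r
def K(c): return np.array([[c['fx'],0,c['cx']],[0,c['fy'],c['cy']],[0,0,1.]])
def ray(c,row,col):
    # invert distortion
    xd=(col-c['cx'])/c['fx']; yd=(row-c['cy'])/c['fy']
    x,y=xd,yd
    for _ in range(30):
        s=1+c['k1']*(x*x+y*y); x,y=xd/s,yd/s
    d=np.array(c['orientation'])@np.array([x,-y,-1.])
    return np.array(c['eye']),d
def onz(c,row,col,z):
    e,d=ray(c,row,col); return e+d*(z-e[2])/d[2]
def proj(c,p):
    q=np.array(c['orientation']).T@(np.asarray(p,float)-c['eye'])
    x,y=q[0]/-q[2],-q[1]/-q[2]; s=1+c['k1']*(x*x+y*y)
    return np.array([c['cy']+c['fy']*y*s,c['cx']+c['fx']*x*s]) #row,col
def save(c,n): cv2.imwrite(f'pics/{n}.png',cv2.cvtColor(c['image'],cv2.COLOR_RGB2BGR))
E
python3 - <<'E'
from h import *
np.set_printoptions(precision=4,suppress=True)
print(sensors.read_state()); print(r.tip_extent)
for n in('top','side'):
    c=imaging.capture(n); save(c,n+'0'); print(n,c['eye'],c['orientation'],c['fx'],c['k1'])
    for t in ['pan','sieve','stop_seat','pivot','funnel_mouth']:
        for l in spotter.landmark_of(c,t)[:3]:
            z={'pivot':.13,'funnel_mouth':.13}.get(t,0)
            print(t,round(l['conf'],2),np.array(l['at']),onz(c,*l['at'],z)[:2])
E
```

```text
pics
{'time_s': 0.0, 'joints': array([-79.618 ,  27.5497,  91.4952,   0.0004,  61.0243,  -2.6676]), 'dq': array([-0.0421, -0.0514,  0.0507, -0.0039, -0.0904,  0.0185]), 'joint_torque': array([  0.0065, -95.0642, -43.0179,   0.0006,   0.0121,   0.    ]), 'eef_pos': array([ 0.1467, -0.6328,  0.2477]), 'orientation': array([[ 0.2258, -0.0002,  0.9742],
       [-0.9742,  0.0012,  0.2258],
       [-0.0012, -1.    ,  0.0001]]), 'ft_force': array([-0.3136, -0.3385,  0.5589]), 'torque': array([ 0.0249, -0.0058,  0.0052]), 'width': 0.0852936970590091}
0.017
top [0.3675 0.0044 1.3546] [[-0.0148  0.9971 -0.074 ]
 [-0.9995 -0.017  -0.0282]
 [-0.0293  0.0735  0.9969]] 588.2925551900953 0.017114067128982734
pan 0.72 [227.6 251.1] [0.487 0.19 ]
pan 0.54 [139.6 190. ] [0.697  0.3325]
sieve 0.86 [229.8 407.4] [ 0.4756 -0.1707]
sieve 0.57 [142.2 484.5] [ 0.6758 -0.3533]
pivot 0.84 [122.2 364.1] [ 0.6947 -0.0688]
pivot 0.83 [299.4 468.7] [ 0.3198 -0.2752]
pivot 0.79 [295.6 222.6] [0.3345 0.2326]
funnel_mouth 0.7 [147.5 309.9] [0.643  0.0465]
funnel_mouth 0.55 [359.  223.2] [0.2044 0.2317]
side [0.2908 0.9881 0.9677] [[-0.9877  0.0965 -0.1234]
 [-0.1563 -0.6606  0.7343]
 [-0.0107  0.7445  0.6676]] 617.4594949744339 -0.041993824539616906
pan 0.57 [334.2 298.3] [0.4825 0.1921]
sieve 0.79 [227.1 330.1] [ 0.4695 -0.1519]
stop_seat 0.6 [244.  281.2] [ 0.5746 -0.0738]
pivot 0.91 [199.1 228.2] [ 0.6857 -0.0624]
pivot 0.56 [162.3 399.9] [ 0.316  -0.2622]
pivot 0.56 [309.3 372.7] [0.3333 0.221 ]
funnel_mouth 0.76 [233.8 236.7] [0.6355 0.0508]
funnel_mouth 0.72 [325.1 444.9] [0.2023 0.2401]
```

View images.

View pics/top0.png

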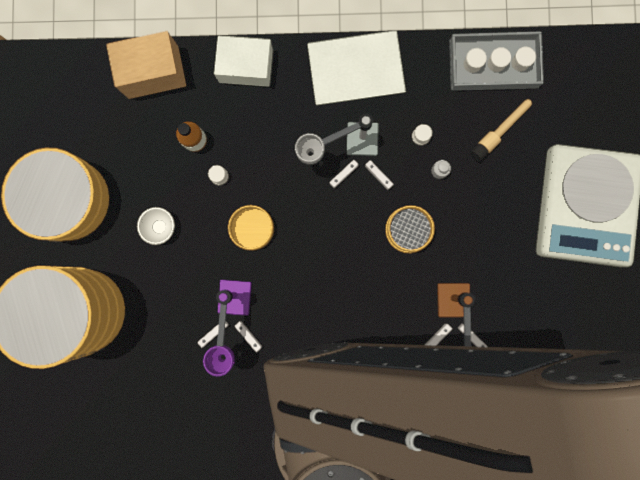

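View pics/side0.png

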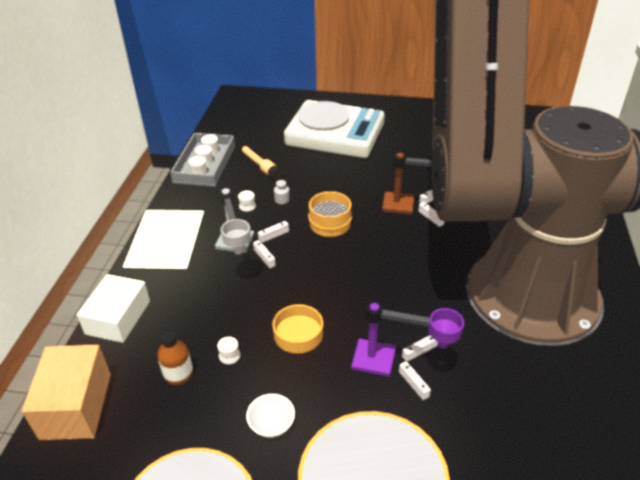

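Candidates for the stop: grey/steel at top (362,170), purple at (230,320), brown at (455,320). The grey one fits, since brown and purple are excluded. Candidates for the pan: left (251,228) with a solid floor, right (410,229) with mesh, which is the sieve. I'll confirm both in an enlarged crop.

```bash
python3 - <<'E'
from h import *
im=cv2.imread('pics/top0.png')
cv2.imwrite('pics/crop0.png',cv2.resize(im[95:255,215:455],None,fx=3.3,fy=3.3,interpolation=cv2.INTER_CUBIC))
E
```

```text
(no output)
```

View pics/crop0.png

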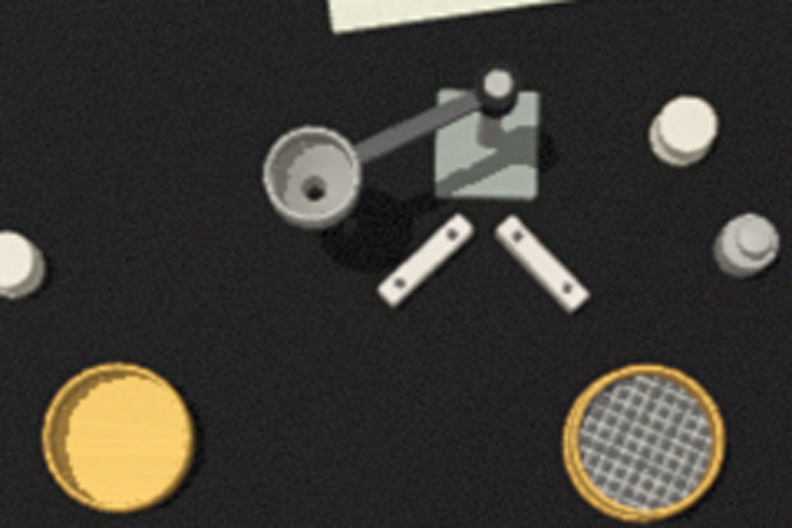

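```bash
cat > meas.py <<'E'
from h import *
np.set_printoptions(precision=4,suppress=True)
def bars(c):
    im=c['image'].astype(int); m=(im.min(2)>170).astype(np.uint8)
    sub=np.zeros_like(m); sub[155:195,325:400]=m[155:195,325:400]
    n,l,s,cen=cv2.connectedComponentsWithStats(sub)
    out=[]
    for i in range(1,n):
        if s[i,4]<60: continue
        ys,xs=np.nonzero(l==i)
        P=np.array([onz(c,y,x,.022)[:2] for y,x in zip(ys,xs)])
        w,v=np.linalg.eigh(np.cov(P.T)); t=v[:,1]
        print('bar',s[i,4],P.mean(0),'dir',np.degrees(np.arctan2(t[1],t[0])),'len',np.sqrt(12*w[1]),'th',np.sqrt(12*w[0]))
        out.append((P.mean(0),t))
    return out
def pan_from(c,sieve=False):
    # rim circle: brassy mask
    o=spotter.outline_of(c,'pan')
    for k in o[:3]:
        ys,xs=np.nonzero(k['region']); print('pan outline',k['conf'],k['bbox'],ys.mean(),xs.mean())
        cs,_=cv2.findContours(k['region'].astype(np.uint8),cv2.RETR_EXTERNAL,cv2.CHAIN_APPROX_NONE)
        ct=max(cs,key=len)[:,0]
        P=np.array([onz(c,y,x,.034)[:2] for x,y in ct])
        (a,b),rr=cv2.minEnclosingCircle(P.astype(np.float32)); 
        A=np.c_[2*P,np.ones(len(P))]; q=np.linalg.lstsq(A,(P**2).sum(1),rcond=None)[0]
        print('  circ z34',a,b,rr,' lsq',q[:2],np.sqrt(q[2]+q[0]**2+q[1]**2))
E
python3 - <<'E'
from meas import *
c=imaging.capture('top'); bs=bars(c); pan_from(c)
bs=sorted(bs,key=lambda b:-b[0][1]) # left first
L,R=bs[0][0],bs[1][0]
ydir=(L-R)/np.linalg.norm(L-R); xdir=np.array([ydir[1],-ydir[0]])
print('sep',np.linalg.norm(L-R),'expect .0806; yaw',np.degrees(np.arctan2(xdir[1],xdir[0])))
seat=(L+R)/2-.0403*xdir; piv=seat+.13*xdir
print('seat',seat,'pivot',piv)
print('proj piv top', proj(c,[*piv,.15]), 'seat',proj(c,[*seat,0]))
s=imaging.capture('side'); print('side piv top',proj(s,[*piv,.15])); pan_from(s)
E
```

```text
bar 181 [ 0.6063 -0.0255] dir 132.27499392019178 len 0.0731339133050374 th 0.014837401759437622
bar 197 [ 0.602  -0.1068] dir -137.90098906221158 len 0.07469410757332823 th 0.015277756148771022
pan outline 0.69 [230.0, 204.2, 273.6, 252.2] 227.40293529019345 250.46697798532355
  circ z34 0.48435065150260925 0.1879459172487259 0.05120561271905899  lsq [0.4846 0.1868] 0.04858812509561289
pan outline 0.68 [387.9, 205.6, 435.9, 252.0] 228.53459119496856 409.37621497998856
  circ z34 0.4759189486503601 -0.17089903354644775 0.054016873240470886  lsq [ 0.4758 -0.1707] 0.051835135433464755
sep 0.08140862105912103 expect .0806; yaw -3.033217780552441
seat [ 0.5639 -0.064 ] pivot [ 0.6937 -0.0709]
proj piv top [120.0878 365.6594] seat [192.6209 360.1617]
side piv top [189.342 224.734]
pan outline 0.8 [274.3, 306.6, 323.0, 351.7] 328.59689119170986 298.1663212435233
  circ z34 0.4779651165008545 0.2033308744430542 0.06228071451187134  lsq [0.4791 0.2037] 0.055972657899362656
pan outline 0.34 [221.9, 188.7, 250.1, 251.4] 226.2545260915868 234.01597444089458
  circ z34 0.7053662538528442 -0.10249117016792297 0.11923354864120483  lsq [ 0.7082 -0.101 ] 0.07627429474013933
```

```bash
cat > mv.py <<'E'
from meas import *
from scipy.spatial.transform import Rotation as Ro
SEAT=np.array([.564,-.064,0]); a=np.radians(-3.)
X=np.array([np.cos(a),np.sin(a),0]); Y=np.array([-X[1],X[0],0]); Z=np.array([0,0,1.])
RT=np.c_[-Y,-Z,X]
def S(x,y,z): return SEAT+x*X+y*Y+z*Z
def toS(p): d=np.asarray(p)-SEAT; return np.array([d@X,d@Y,d[2]])
def rel(p,R=RT):
    s=sensors.read_state(); o=np.array(s['orientation'])
    t=o.T@(np.asarray(p)-s['eef_pos']); w=Ro.from_matrix(o.T@R).as_rotvec()
    return np.round(t,4),np.round(w,3)
E
python3 - <<'E'
from mv import *
print('pan S',toS([.485,.188,0]))
for p in ([.35,-.45,.24],[.5,-.2,.24],[.52,0,.24],[.485,.188,.15],[.485,.188,.08]): print(p,rel(p))
E
```

```text
pan S [-0.0921  0.2475  0.    ]
[0.35, -0.45, 0.24] (array([-0.1326,  0.0083,  0.2393]), array([-0.  ,  0.28,  0.  ]))
[0.5, -0.2, 0.24] (array([-0.3422,  0.0083,  0.4419]), array([-0.  ,  0.28,  0.  ]))
[0.52, 0, 0.24] (array([-0.5326,  0.0083,  0.5065]), array([-0.  ,  0.28,  0.  ]))
[0.485, 0.188, 0.15] (array([-0.7236,  0.0983,  0.5149]), array([-0.  ,  0.28,  0.  ]))
[0.485, 0.188, 0.08] (array([-0.7236,  0.1683,  0.5149]), array([-0.  ,  0.28,  0.  ]))
```

Call:
arm_command([
  {"tx": -0.03, "ty": 0, "tz": 0.05, "ry": 0.05, "claw": 1},
  {"tx": -0.06, "ty": 0, "tz": 0.11, "ry": 0.1, "claw": 1},
  {"tx": -0.09, "ty": 0, "tz": 0.17, "ry": 0.15, "claw": 1},
  {"tx": -0.13, "ty": 0, "tz": 0.22, "ry": 0.2, "claw": 1},
  {"tx": -0.165, "ty": 0, "tz": 0.27, "ry": 0.25, "claw": 1},
  {"tx": -0.2, "ty": 0, "tz": 0.31, "ry": 0.28, "claw": 1},
  {"tx": -0.24, "ty": 0, "tz": 0.35, "ry": 0.28, "claw": 1},
  {"tx": -0.28, "ty": 0, "tz": 0.39, "ry": 0.28, "claw": 1},
  {"tx": -0.32, "ty": 0, "tz": 0.42, "ry": 0.28, "claw": 1},
  {"tx": -0.37, "ty": 0, "tz": 0.45, "ry": 0.28, "claw": 1},
  {"tx": -0.42, "ty": 0, "tz": 0.47, "ry": 0.28, "claw": 1},
  {"tx": -0.47, "ty": 0, "tz": 0.49, "ry": 0.28, "claw": 1},
  {"tx": -0.52, "ty": 0, "tz": 0.505, "ry": 0.28, "claw": 1},
  {"tx": -0.57, "ty": 0, "tz": 0.51, "ry": 0.28, "claw": 1},
  {"tx": -0.62, "ty": 0, "tz": 0.512, "ry": 0.28, "claw": 1},
  {"tx": -0.67, "ty": 0.02, "tz": 0.514, "ry": 0.28, "claw": 1},
  {"tx": -0.7236, "ty": 0.06, "tz": 0.515, "ry": 0.28, "claw": 1},
  {"tx": -0.7236, "ty": 0.11, "tz": 0.515, "ry": 0.28, "claw": 1},
  {"tx": -0.7236, "ty": 0.14, "tz": 0.515, "ry": 0.28, "claw": 1},
  {"tx": -0.7236, "ty": 0.14, "tz": 0.515, "ry": 0.28, "claw": 1},
])

```text
invalid input at $.motion[0]: expected keys rx, ry, rz, tx, ty, tz, claw
```

```bash
python3 - <<'E'
from mv import *
s=sensors.read_state(); print(s['time_s'],s['eef_pos'],s['orientation'],s['width'],s['ft_force'],toS(s['eef_pos']))
c=imaging.capture('top'); save(c,'top1'); c2=imaging.capture('side'); save(c2,'side1'); bars(c)
print(rel([.485,.188,.027]))
im=np.hstack([c['image'][100:300,180:400],c2['image'][200:400,200:420]])
cv2.imwrite('pics/c1.png',cv2.cvtColor(cv2.resize(im,None,fx=1.8,fy=1.8),cv2.COLOR_RGB2BGR))
E
```

```text
0.8 [ 0.1468 -0.6332  0.2483] [[ 0.2258  0.      0.9742]
 [-0.9742  0.      0.2258]
 [ 0.     -1.      0.    ]] 0.08515047222463255 [ 0.1222 -0.7392  0.2387] [-0.3868 -0.5902  0.2483]
bar 178 [ 0.6062 -0.0256] dir 132.4226366429562 len 0.07335440615483861 th 0.01489988882453412
bar 197 [ 0.602  -0.1068] dir -137.90098906221158 len 0.07469410757332823 th 0.015277756148771022
(array([-0.7236,  0.2213,  0.5149]), array([0.  , 0.28, 0.  ]))
```

View pics/c1.png

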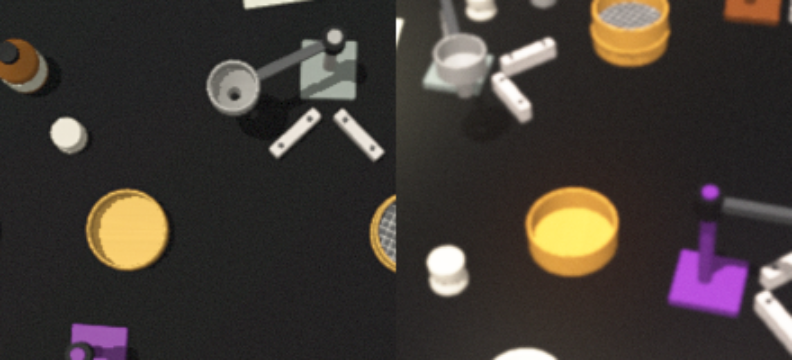

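The pictures are unchanged because the call was refused: all seven keys are required in each row. Sending it again with all of them.

Call:
arm_command([
  {"rx": 0, "rz": 0, "tx": -0.03, "ty": 0, "tz": 0.05, "ry": 0.05, "claw": 1},
  {"rx": 0, "rz": 0, "tx": -0.06, "ty": 0, "tz": 0.11, "ry": 0.1, "claw": 1},
  {"rx": 0, "rz": 0, "tx": -0.09, "ty": 0, "tz": 0.17, "ry": 0.15, "claw": 1},
  {"rx": 0, "rz": 0, "tx": -0.13, "ty": 0, "tz": 0.22, "ry": 0.2, "claw": 1},
  {"rx": 0, "rz": 0, "tx": -0.165, "ty": 0, "tz": 0.27, "ry": 0.25, "claw": 1},
  {"rx": 0, "rz": 0, "tx": -0.2, "ty": 0, "tz": 0.31, "ry": 0.28, "claw": 1},
  {"rx": 0, "rz": 0, "tx": -0.24, "ty": 0, "tz": 0.35, "ry": 0.28, "claw": 1},
  {"rx": 0, "rz": 0, "tx": -0.28, "ty": 0, "tz": 0.39, "ry": 0.28, "claw": 1},
  {"rx": 0, "rz": 0, "tx": -0.32, "ty": 0, "tz": 0.42, "ry": 0.28, "claw": 1},
  {"rx": 0, "rz": 0, "tx": -0.37, "ty": 0, "tz": 0.45, "ry": 0.28, "claw": 1},
  {"rx": 0, "rz": 0, "tx": -0.42, "ty": 0, "tz": 0.47, "ry": 0.28, "claw": 1},
  {"rx": 0, "rz": 0, "tx": -0.47, "ty": 0, "tz": 0.49, "ry": 0.28, "claw": 1},
  {"rx": 0, "rz": 0, "tx": -0.52, "ty": 0, "tz": 0.505, "ry": 0.28, "claw": 1},
  {"rx": 0, "rz": 0, "tx": -0.57, "ty": 0, "tz": 0.51, "ry": 0.28, "claw": 1},
  {"rx": 0, "rz": 0, "tx": -0.62, "ty": 0, "tz": 0.512, "ry": 0.28, "claw": 1},
  {"rx": 0, "rz": 0, "tx": -0.67, "ty": 0.02, "tz": 0.514, "ry": 0.28, "claw": 1},
  {"rx": 0, "rz": 0, "tx": -0.7236, "ty": 0.06, "tz": 0.515, "ry": 0.28, "claw": 1},
  {"rx": 0, "rz": 0, "tx": -0.7236, "ty": 0.11, "tz": 0.515, "ry": 0.28, "claw": 1},
  {"rx": 0, "rz": 0, "tx": -0.7236, "ty": 0.14, "tz": 0.515, "ry": 0.28, "claw": 1},
  {"rx": 0, "rz": 0, "tx": -0.7236, "ty": 0.14, "tz": 0.515, "ry": 0.28, "claw": 1},
])

```text
time_s: 3.4
eef_pos: [0.4837, 0.1878, 0.1067]
orientation: [[-0.052, -0.004, 0.999], [-0.999, -0.001, -0.052], [0.001, -1.0, -0.004]]
ft_force: [0.7, -0.1, 0.4]
width: -0.0002
```

```bash
python3 - <<'E'
from mv import *
s=sensors.read_state(); print(s['time_s'],s['eef_pos'],s['orientation'],s['width'],s['ft_force'],toS(s['eef_pos']))
c=imaging.capture('top'); save(c,'top1'); c2=imaging.capture('side'); save(c2,'side1')
print(rel([.485,.188,.027]))
im=np.hstack([c['image'][100:300,180:400],c2['image'][200:400,200:420]])
cv2.imwrite('pics/c2.png',cv2.cvtColor(cv2.resize(im,None,fx=1.8,fy=1.8),cv2.COLOR_RGB2BGR))
E
```

```text
3.4 [0.4837 0.1878 0.1067] [[-0.0518 -0.0037  0.9986]
 [-0.9987 -0.0012 -0.0518]
 [ 0.0014 -1.     -0.0036]] -0.00020863231487939417 [ 0.6515 -0.1439  0.3837] [-0.0933  0.2472  0.1067]
(array([ 0.0001,  0.0821, -0.0006]), array([-0., -0., -0.]))
```

View pics/c2.png

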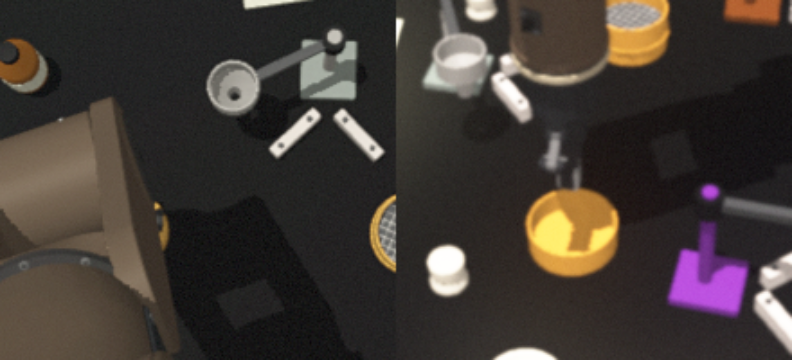

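Side view: the fingers (col ~565) hang over the pan (570,230 in the crop), roughly centred. I'll descend and then drag from the inside wall.

Call:
arm_command([
  {"rx": 0, "ry": 0, "rz": 0, "tx": 0, "ty": 0.03, "tz": 0, "claw": 1},
  {"rx": 0, "ry": 0, "rz": 0, "tx": 0, "ty": 0.06, "tz": 0, "claw": 1},
  {"rx": 0, "ry": 0, "rz": 0, "tx": 0, "ty": 0.08, "tz": 0, "claw": 1},
  {"rx": 0, "ry": 0, "rz": 0, "tx": 0, "ty": 0.08, "tz": 0, "claw": 1},
  {"rx": 0, "ry": 0, "rz": 0, "tx": 0.012, "ty": 0.08, "tz": 0.001, "claw": 1},
  {"rx": 0, "ry": 0, "rz": 0, "tx": 0.024, "ty": 0.08, "tz": 0.003, "claw": 1},
  {"rx": 0, "ry": 0, "rz": 0, "tx": 0.036, "ty": 0.08, "tz": 0.005, "claw": 1},
  {"rx": 0, "ry": 0, "rz": 0, "tx": 0.05, "ty": 0.08, "tz": 0.007, "claw": 1},
  {"rx": 0, "ry": 0, "rz": 0, "tx": 0.065, "ty": 0.08, "tz": 0.009, "claw": 1},
  {"rx": 0, "ry": 0, "rz": 0, "tx": 0.08, "ty": 0.08, "tz": 0.011, "claw": 1},
])

```text
time_s: 4.75
eef_pos: [0.492, 0.1065, 0.0283]
orientation: [[-0.052, -0.0, 0.999], [-0.999, 0.0, -0.052], [-0.0, -1.0, -0.0]]
ft_force: [-0.3, 4.0, 2.2]
width: 0.0002
```

```bash
python3 - <<'E'
from mv import *
s=sensors.read_state(); print(s['time_s'],s['eef_pos'],s['ft_force'],toS(s['eef_pos']))
c2=imaging.capture('side'); save(c2,'side2')
cv2.imwrite('pics/c3.png',cv2.cvtColor(cv2.resize(c2['image'][180:400,180:440],None,fx=2.5,fy=2.5),cv2.COLOR_RGB2BGR))
E
```

```text
4.75 [0.492  0.1065 0.0283] [-0.2804  3.9928  2.2055] [-0.0809  0.1665  0.0283]
```

View pics/c3.png

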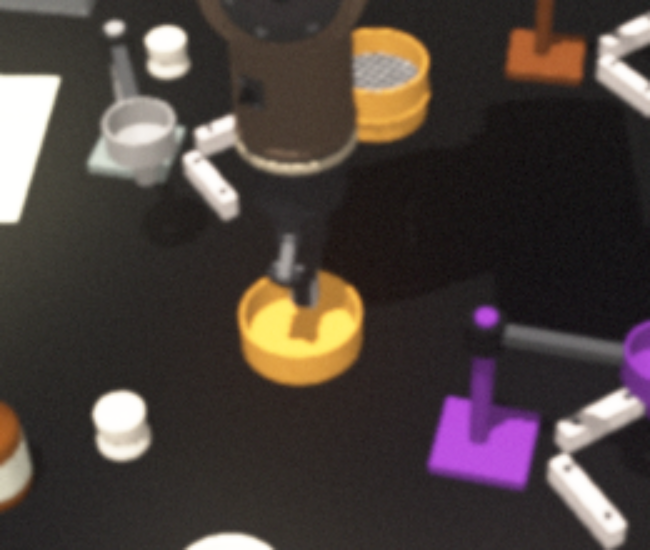

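Call:
arm_command([
  {"rx": 0, "ry": 0, "rz": 0, "tx": 0.013, "ty": 0, "tz": 0.002, "claw": 1},
  {"rx": 0, "ry": 0, "rz": 0, "tx": 0.027, "ty": 0, "tz": 0.004, "claw": 1},
  {"rx": 0, "ry": 0, "rz": 0, "tx": 0.042, "ty": 0, "tz": 0.006, "claw": 1},
  {"rx": 0, "ry": 0, "rz": 0, "tx": 0.057, "ty": 0, "tz": 0.008, "claw": 1},
  {"rx": 0, "ry": 0, "rz": 0, "tx": 0.072, "ty": 0, "tz": 0.01, "claw": 1},
  {"rx": 0, "ry": 0, "rz": 0, "tx": 0.087, "ty": 0, "tz": 0.012, "claw": 1},
  {"rx": 0, "ry": 0, "rz": 0, "tx": 0.102, "ty": 0, "tz": 0.014, "claw": 1},
  {"rx": 0, "ry": 0, "rz": 0, "tx": 0.117, "ty": 0, "tz": 0.016, "claw": 1},
  {"rx": 0, "ry": 0, "rz": 0, "tx": 0.132, "ty": 0, "tz": 0.018, "claw": 1},
  {"rx": 0, "ry": 0, "rz": 0, "tx": 0.147, "ty": 0, "tz": 0.02, "claw": 1},
  {"rx": 0, "ry": 0, "rz": 0, "tx": 0.16, "ty": 0, "tz": 0.022, "claw": 1},
  {"rx": 0, "ry": 0, "rz": 0, "tx": 0.172, "ty": 0, "tz": 0.024, "claw": 1},
  {"rx": 0, "ry": 0, "rz": 0, "tx": 0.182, "ty": 0, "tz": 0.026, "claw": 1},
  {"rx": 0, "ry": 0, "rz": 0, "tx": 0.189, "ty": 0, "tz": 0.027, "claw": 1},
  {"rx": 0, "ry": 0, "rz": 0, "tx": 0.193, "ty": 0, "tz": 0.027, "claw": 1},
  {"rx": 0, "ry": 0, "rz": 0, "tx": 0.193, "ty": 0, "tz": 0.027, "claw": 1},
])

```text
time_s: 6.8
eef_pos: [0.5088, -0.0867, 0.0283]
orientation: [[-0.052, 0.0, 0.999], [-0.999, -0.0, -0.052], [0.0, -1.0, 0.0]]
ft_force: [0.7, 0.8, -1.0]
width: 0.0003
```

```bash
cat > look.py <<'E'
from mv import *
import sys
n=sys.argv[1]
s=sensors.read_state(); print(s['time_s'],s['eef_pos'],s['ft_force'],'S',toS(s['eef_pos']))
c=imaging.capture('top'); save(c,'top'+n); c2=imaging.capture('side'); save(c2,'side'+n)
for t in ('pan',):
  for cc in (c,c2):
    for l in spotter.landmark_of(cc,t)[:2]:
        print(t,round(l['conf'],2),np.array(l['at']),toS(onz(cc,*l['at'],0)))
im=np.hstack([c['image'][100:260,270:440],c2['image'][160:320,210:380]])
cv2.imwrite(f'pics/c{n}.png',cv2.cvtColor(cv2.resize(im,None,fx=2.3,fy=2.3),cv2.COLOR_RGB2BGR))
E
python3 look.py 4
```

```text
6.8 [ 0.5088 -0.0867  0.0283] [ 0.6657  0.7971 -0.9985] S [-0.0539 -0.0256  0.0283]
pan 0.22 [147.9 482.2] [ 0.1132 -0.278   0.    ]
pan 0.63 [253.8 307.9] [-0.0587  0.0118  0.    ]
```

View pics/c4.png

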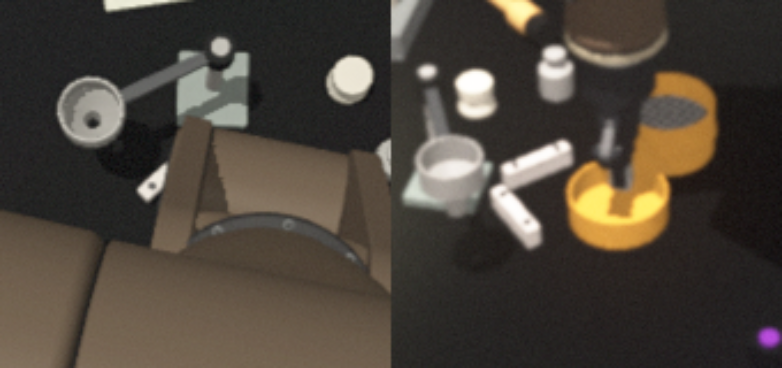

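Call:
arm_command([
  {"rx": 0.05, "ry": 0, "rz": 0, "tx": -0.013, "ty": 0, "tz": 0, "claw": 1},
  {"rx": 0.1, "ry": 0, "rz": 0, "tx": -0.026, "ty": 0, "tz": 0, "claw": 1},
  {"rx": 0.1, "ry": 0, "rz": 0, "tx": -0.026, "ty": 0, "tz": 0.01, "claw": 1},
  {"rx": 0.1, "ry": 0, "rz": 0, "tx": -0.026, "ty": 0, "tz": 0.02, "claw": 1},
  {"rx": 0.1, "ry": 0, "rz": 0, "tx": -0.026, "ty": 0, "tz": 0.03, "claw": 1},
  {"rx": 0.1, "ry": 0, "rz": 0, "tx": -0.026, "ty": 0, "tz": 0.04, "claw": 1},
  {"rx": 0.1, "ry": 0, "rz": 0, "tx": -0.026, "ty": 0, "tz": 0.05, "claw": 1},
  {"rx": 0.1, "ry": 0, "rz": 0, "tx": -0.026, "ty": 0, "tz": 0.06, "claw": 1},
  {"rx": 0.1, "ry": 0, "rz": 0, "tx": -0.026, "ty": 0, "tz": 0.068, "claw": 1},
  {"rx": 0.1, "ry": 0, "rz": 0, "tx": -0.026, "ty": 0, "tz": 0.074, "claw": 1},
  {"rx": 0.1, "ry": 0, "rz": 0, "tx": -0.026, "ty": 0, "tz": 0.078, "claw": 1},
  {"rx": 0.1, "ry": 0, "rz": 0, "tx": -0.026, "ty": 0, "tz": 0.078, "claw": 1},
])

```text
time_s: 8.5
eef_pos: [0.5884, -0.0647, 0.0283]
orientation: [[-0.052, 0.1, 0.994], [-0.999, -0.005, -0.052], [0.0, -0.995, 0.1]]
ft_force: [0.3, -1.0, -0.9]
width: -0.0001
```

```bash
python3 look.py 5
```

```text
8.5 [ 0.5884 -0.0647  0.0283] [ 0.2635 -0.9959 -0.897 ] S [0.0244 0.0005 0.0283]
pan 0.32 [150.6 311.3] [0.0949 0.1169 0.    ]
pan 0.64 [250.2 287.6] [-0.0092  0.009   0.    ]
```

View pics/c5.png

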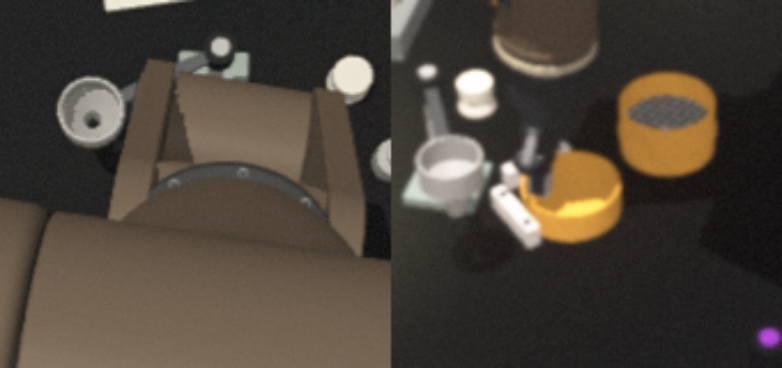

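Call:
arm_command([
  {"rx": 0, "ry": 0, "rz": 0, "tx": 0, "ty": 0, "tz": 0.003, "claw": 1},
  {"rx": 0, "ry": 0, "rz": 0, "tx": 0, "ty": 0.0005, "tz": 0.005, "claw": 1},
  {"rx": 0, "ry": 0, "rz": 0, "tx": 0, "ty": 0.0005, "tz": 0.0065, "claw": 1},
  {"rx": 0, "ry": 0, "rz": 0, "tx": 0, "ty": 0.0005, "tz": 0.0065, "claw": 1},
])

```text
time_s: 9.2
eef_pos: [0.5946, -0.065, 0.0284]
orientation: [[-0.052, 0.1, 0.994], [-0.999, -0.005, -0.052], [-0.0, -0.995, 0.1]]
ft_force: [-1.8, 0.8, 0.0]
width: 0.0002
```

Call:
arm_command([
  {"rx": 0, "ry": 0, "rz": 0, "tx": 0, "ty": 0, "tz": 0.001, "claw": 1},
  {"rx": 0, "ry": 0, "rz": 0, "tx": 0, "ty": 0, "tz": 0.001, "claw": 1},
])

```text
time_s: 9.45
eef_pos: [0.5957, -0.0651, 0.0285]
orientation: [[-0.052, 0.1, 0.994], [-0.999, -0.005, -0.052], [0.0, -0.995, 0.1]]
ft_force: [-1.2, 0.1, -1.1]
width: -0.0003
```

Call:
arm_command([
  {"rx": 0, "ry": 0, "rz": 0, "tx": 0, "ty": 0, "tz": 0.001, "claw": 1},
  {"rx": 0, "ry": 0, "rz": 0, "tx": 0, "ty": 0, "tz": 0.001, "claw": 1},
])

```text
time_s: 9.7
eef_pos: [0.5967, -0.0652, 0.0287]
orientation: [[-0.052, 0.1, 0.994], [-0.999, -0.005, -0.052], [0.0, -0.995, 0.1]]
ft_force: [-1.9, -0.0, -1.8]
width: 0.0002
```

Call:
arm_command([
  {"rx": 0, "ry": 0, "rz": 0, "tx": 0, "ty": 0.0001, "tz": 0.001, "claw": 1},
  {"rx": 0, "ry": 0, "rz": 0, "tx": 0, "ty": 0.0001, "tz": 0.001, "claw": 1},
])

```text
time_s: 9.95
eef_pos: [0.5972, -0.0651, 0.0285]
orientation: [[-0.052, 0.099, 0.994], [-0.999, -0.005, -0.052], [-0.0, -0.995, 0.099]]
ft_force: [-3.7, 0.4, -1.8]
width: -0.0
```

Call:
arm_command([
  {"rx": 0, "ry": 0, "rz": 0, "tx": 0, "ty": 0.0001, "tz": 0.001, "claw": 1},
  {"rx": 0, "ry": 0, "rz": 0, "tx": 0, "ty": 0.0001, "tz": 0.001, "claw": 1},
])

```text
time_s: 10.2
eef_pos: [0.5974, -0.0651, 0.0284]
orientation: [[-0.052, 0.098, 0.994], [-0.999, -0.005, -0.052], [-0.0, -0.995, 0.098]]
ft_force: [-9.8, -0.0, 2.3]
width: 0.0
```

Call:
arm_command([
  {"rx": 0, "ry": 0, "rz": 0, "tx": 0, "ty": 0.0001, "tz": 0.001, "claw": 1},
  {"rx": 0, "ry": 0, "rz": 0, "tx": 0, "ty": 0.0001, "tz": 0.001, "claw": 1},
])

```text
time_s: 10.45
eef_pos: [0.5976, -0.0651, 0.0283]
orientation: [[-0.052, 0.096, 0.994], [-0.999, -0.005, -0.052], [-0.0, -0.995, 0.096]]
ft_force: [-12.9, -0.6, 5.5]
width: -0.0001
```

Contact: −13 N along x, about 0 N in y, and no further travel, so both bars bear. I'll back off, raise the hand and check.

Call:
arm_command([
  {"rx": 0, "ry": 0, "rz": 0, "tx": 0, "ty": 0, "tz": -0.004, "claw": 1},
  {"rx": 0, "ry": 0, "rz": 0, "tx": 0, "ty": 0, "tz": -0.014, "claw": 1},
  {"rx": 0, "ry": 0, "rz": 0, "tx": 0, "ty": 0, "tz": -0.03, "claw": 1},
  {"rx": -0.05, "ry": 0, "rz": 0, "tx": 0, "ty": -0.01, "tz": -0.03, "claw": 1},
  {"rx": -0.1, "ry": 0, "rz": 0, "tx": 0, "ty": -0.05, "tz": -0.04, "claw": 1},
  {"rx": -0.1, "ry": 0, "rz": 0, "tx": 0, "ty": -0.1, "tz": -0.06, "claw": 1},
  {"rx": -0.1, "ry": 0, "rz": 0, "tx": 0, "ty": -0.16, "tz": -0.08, "claw": 1},
  {"rx": -0.1, "ry": 0, "rz": 0, "tx": 0, "ty": -0.2, "tz": -0.08, "claw": 1},
  {"rx": -0.1, "ry": 0, "rz": 0, "tx": 0, "ty": -0.2, "tz": -0.08, "claw": 1},
])

```text
time_s: 11.58
eef_pos: [0.5006, -0.0603, 0.2225]
orientation: [[-0.052, 0.005, 0.999], [-0.999, -0.001, -0.052], [0.001, -1.0, 0.005]]
ft_force: [0.1, 0.6, -0.9]
width: -0.0001
```

```bash
python3 look.py 6
```

```text
11.575 [ 0.5006 -0.0603  0.2225] [ 0.1378  0.6009 -0.879 ] S [-0.0635  0.0004  0.2225]
pan 0.82 [249.2 285.2] [-0.0028  0.0067  0.    ]
pan 0.23 [200.2 225.5] [ 0.1965 -0.1459  0.    ]
```

View pics/c6.png

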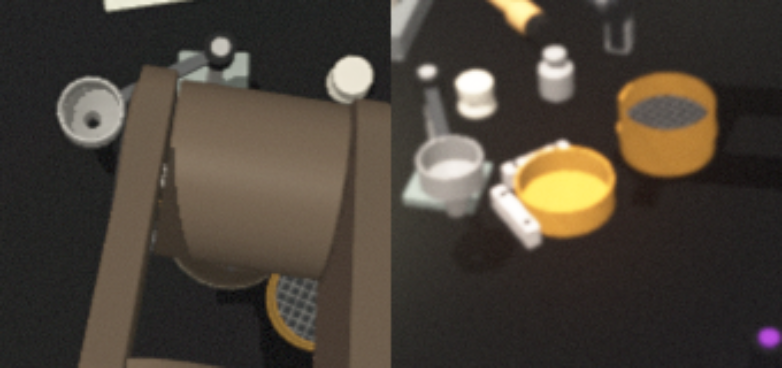

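Call:
arm_command([
  {"rx": 0, "ry": 0, "rz": 0, "tx": -0.045, "ty": 0, "tz": 0.0, "claw": 1},
  {"rx": 0, "ry": 0, "rz": 0, "tx": -0.09, "ty": 0, "tz": 0.01, "claw": 1},
  {"rx": 0, "ry": 0, "rz": 0, "tx": -0.13, "ty": 0, "tz": 0.03, "claw": 1},
  {"rx": 0, "ry": 0, "rz": 0, "tx": -0.16, "ty": 0, "tz": 0.06, "claw": 1},
  {"rx": 0, "ry": 0, "rz": 0, "tx": -0.165, "ty": 0, "tz": 0.1, "claw": 1},
  {"rx": 0, "ry": 0, "rz": 0, "tx": -0.165, "ty": 0, "tz": 0.15, "claw": 1},
  {"rx": 0, "ry": 0, "rz": 0, "tx": -0.165, "ty": 0, "tz": 0.19, "claw": 1},
  {"rx": 0, "ry": 0, "rz": 0, "tx": -0.165, "ty": 0, "tz": 0.19, "claw": 1},
])

```text
time_s: 12.78
eef_pos: [0.7001, 0.0944, 0.2169]
orientation: [[-0.053, -0.002, 0.999], [-0.999, -0.0, -0.053], [0.0, -1.0, -0.002]]
ft_force: [-1.2, -0.9, -0.0]
width: -0.0
```

```bash
python3 look.py 7; python3 - <<'E'
from mv import *
s=imaging.capture('side')
for c in (s,imaging.capture('top')):
  for l in spotter.landmark_of(c,'funnel_mouth')[:2]: print(l['conf'],l['at'],toS(onz(c,*l['at'],.13)))
for th in (1.0,1.05,1.1,1.15):
  p=S(.13-.13*np.cos(th),.13*np.sin(th),.13); print(th,proj(s,p))
E
```

```text
12.775 [0.7001 0.0944 0.2169] [-1.2258 -0.8926 -0.0316] S [0.1276 0.1653 0.2169]
pan 0.9 [190.  361.2] [ 0.0061 -0.0022  0.    ]
pan 0.66 [249.9 286. ] [-0.0053  0.0087  0.    ]
0.96 [235.3, 234.6] [0.0682 0.1238 0.13  ]
0.94 [166.3, 453.4] [-0.3641 -0.219   0.13  ]
0.68 [361.5, 465.9] [-0.3588 -0.2202  0.13  ]
1.0 [231.4174 240.5823]
1.05 [232.1052 237.5608]
1.1 [232.6991 234.5014]
1.15 [233.1971 231.4132]
```

View pics/c7.png

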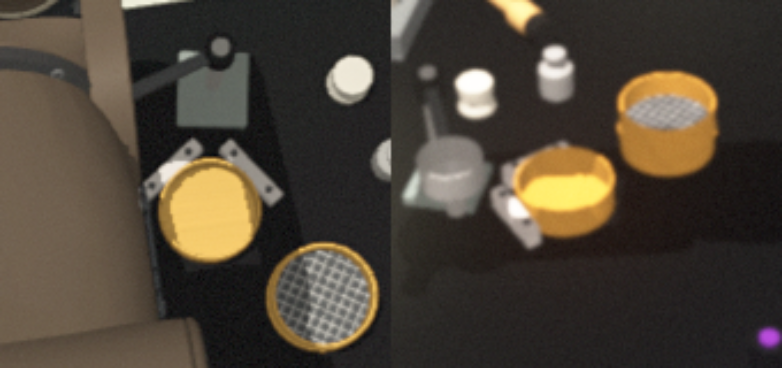

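Top view (crop): the pan at (210,210) touches both bars, nothing is tilted, and the sieve is in place. Next I'll lower the fingertip behind the funnel and swing it in.

Call:
arm_command([
  {"rx": 0, "ry": 0, "rz": 0, "tx": 0, "ty": 0.03, "tz": 0, "claw": 1},
  {"rx": 0, "ry": 0, "rz": 0, "tx": 0, "ty": 0.06, "tz": 0, "claw": 1},
  {"rx": 0, "ry": 0, "rz": 0, "tx": 0, "ty": 0.076, "tz": 0, "claw": 1},
  {"rx": 0, "ry": 0, "rz": 0, "tx": 0.014, "ty": 0.076, "tz": -0.004, "claw": 1},
  {"rx": 0, "ry": 0, "rz": 0, "tx": 0.024, "ty": 0.076, "tz": -0.01, "claw": 1},
  {"rx": 0, "ry": 0, "rz": 0, "tx": 0.028, "ty": 0.076, "tz": -0.018, "claw": 1},
  {"rx": 0, "ry": 0, "rz": 0, "tx": 0.031, "ty": 0.076, "tz": -0.026, "claw": 1},
  {"rx": 0, "ry": 0, "rz": 0, "tx": 0.033, "ty": 0.076, "tz": -0.034, "claw": 1},
  {"rx": 0, "ry": 0, "rz": 0, "tx": 0.035, "ty": 0.076, "tz": -0.043, "claw": 1},
  {"rx": 0, "ry": 0, "rz": 0, "tx": 0.035, "ty": 0.076, "tz": -0.043, "claw": 1},
])

```text
time_s: 14.42
eef_pos: [0.6529, 0.0621, 0.1437]
orientation: [[-0.052, -0.001, 0.999], [-0.999, -0.0, -0.052], [0.0, -1.0, -0.001]]
ft_force: [0.1, -0.7, -0.6]
width: 0.0
```

```bash
python3 look.py 8; python3 - <<'E'
from mv import *
c=imaging.capture('side')
for l in spotter.landmark_of(c,'funnel_mouth')[:2]: print(l['conf'],l['at'],toS(onz(c,*l['at'],.13)))
E
```

```text
14.425 [0.6529 0.0621 0.1437] [ 0.1198 -0.7067 -0.6328] S [0.0822 0.1306 0.1437]
pan 0.72 [189.7 361.4] [ 0.0068 -0.0027  0.    ]
pan 0.8 [251.7 281.1] [0.0043 0.017  0.    ]
0.77 [325.4, 444.4] [-0.3763  0.2857  0.13  ]
0.68 [165.9, 451.2] [-0.3589 -0.2196  0.13  ]
```

View pics/c8.png

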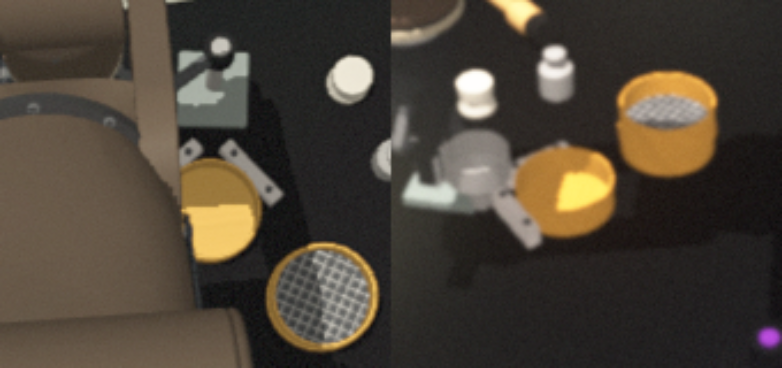

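The funnel in the side crop has moved from x≈450 to 477, so the arm is swinging. I'll follow the arc.

Call:
arm_command([
  {"rx": 0, "ry": 0, "rz": 0, "tx": 0.005, "ty": 0, "tz": -0.011, "claw": 1},
  {"rx": 0, "ry": 0, "rz": 0, "tx": 0.012, "ty": 0, "tz": -0.022, "claw": 1},
  {"rx": 0, "ry": 0, "rz": 0, "tx": 0.019, "ty": 0, "tz": -0.033, "claw": 1},
  {"rx": 0, "ry": 0, "rz": 0, "tx": 0.028, "ty": 0, "tz": -0.044, "claw": 1},
  {"rx": 0, "ry": 0, "rz": 0, "tx": 0.038, "ty": 0, "tz": -0.054, "claw": 1},
  {"rx": 0, "ry": 0, "rz": 0, "tx": 0.049, "ty": 0, "tz": -0.063, "claw": 1},
  {"rx": 0, "ry": 0, "rz": 0, "tx": 0.058, "ty": 0, "tz": -0.069, "claw": 1},
  {"rx": 0, "ry": 0, "rz": 0, "tx": 0.066, "ty": 0, "tz": -0.074, "claw": 1},
  {"rx": 0, "ry": 0, "rz": 0, "tx": 0.072, "ty": 0, "tz": -0.077, "claw": 1},
  {"rx": 0, "ry": 0, "rz": 0, "tx": 0.077, "ty": 0, "tz": -0.079, "claw": 1},
  {"rx": 0, "ry": 0, "rz": 0, "tx": 0.077, "ty": 0, "tz": -0.079, "claw": 1},
])

```text
time_s: 16.1
eef_pos: [0.5707, -0.0111, 0.1436]
orientation: [[-0.053, -0.0, 0.999], [-0.999, -0.0, -0.053], [0.0, -1.0, -0.0]]
ft_force: [0.5, -0.1, -0.5]
width: 0.0006
```

```bash
python3 look.py 9; python3 - <<'E'
from mv import *
c=imaging.capture('side')
for l in spotter.landmark_of(c,'funnel_mouth')[:3]: print(l['conf'],l['at'],toS(onz(c,*l['at'],.13)))
E
```

```text
16.1 [ 0.5707 -0.0111  0.1436] [ 0.4665 -0.1473 -0.4638] S [0.004  0.0532 0.1436]
pan 0.71 [247.2 281.6] [0.0073 0.0015 0.    ]
0.97 [327.5, 443.3] [-0.3747  0.291   0.13  ]
0.9 [208.1, 279.6] [-0.0001  0.0171  0.13  ]
0.6 [167.1, 452.3] [-0.3617 -0.2151  0.13  ]
```

View pics/c9.png

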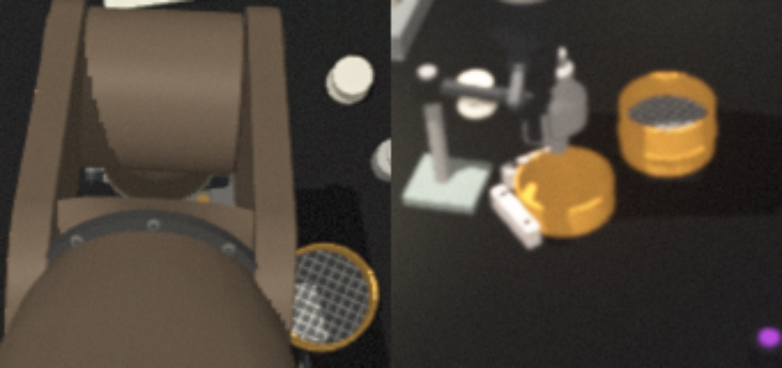

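Call:
arm_command([
  {"rx": 0, "ry": 0, "rz": 0, "tx": 0.002, "ty": 0, "tz": -0.001, "claw": 1},
  {"rx": 0, "ry": 0, "rz": 0, "tx": 0.004, "ty": 0, "tz": -0.002, "claw": 1},
  {"rx": 0, "ry": 0, "rz": 0, "tx": 0.006, "ty": 0, "tz": -0.003, "claw": 1},
  {"rx": 0, "ry": 0, "rz": 0, "tx": 0.0075, "ty": 0, "tz": -0.003, "claw": 1},
  {"rx": 0, "ry": 0, "rz": 0, "tx": 0.0075, "ty": 0, "tz": -0.003, "claw": 1},
])

```text
time_s: 17.02
eef_pos: [0.5674, -0.0182, 0.1437]
orientation: [[-0.052, -0.0, 0.999], [-0.999, -0.0, -0.052], [0.0, -1.0, -0.0]]
ft_force: [0.2, 0.7, 0.7]
width: -0.0
```

Call:
arm_command([
  {"rx": 0, "ry": 0, "rz": 0, "tx": 0.001, "ty": 0, "tz": 0, "claw": 1},
  {"rx": 0, "ry": 0, "rz": 0, "tx": 0.001, "ty": 0, "tz": 0, "claw": 1},
])

```text
time_s: 17.27
eef_pos: [0.5673, -0.0191, 0.1437]
orientation: [[-0.052, -0.0, 0.999], [-0.999, -0.0, -0.052], [0.0, -1.0, -0.0]]
ft_force: [-0.3, -0.0, -0.1]
width: -0.0
```

Call:
arm_command([
  {"rx": 0, "ry": 0, "rz": 0, "tx": 0.001, "ty": 0, "tz": 0, "claw": 1},
  {"rx": 0, "ry": 0, "rz": 0, "tx": 0.001, "ty": 0, "tz": 0, "claw": 1},
])

```text
time_s: 17.52
eef_pos: [0.5673, -0.0201, 0.1436]
orientation: [[-0.052, -0.0, 0.999], [-0.999, 0.0, -0.052], [-0.0, -1.0, -0.0]]
ft_force: [-0.8, 0.5, -1.0]
width: -0.0
```

Call:
arm_command([
  {"rx": 0, "ry": 0, "rz": 0, "tx": 0.001, "ty": 0, "tz": 0, "claw": 1},
  {"rx": 0, "ry": 0, "rz": 0, "tx": 0.001, "ty": 0, "tz": 0, "claw": 1},
])

```text
time_s: 17.77
eef_pos: [0.5672, -0.0208, 0.1436]
orientation: [[-0.052, -0.0, 0.999], [-0.999, 0.0, -0.052], [-0.0, -1.0, -0.0]]
ft_force: [-0.3, 3.8, 0.4]
width: -0.0003
```

Call:
arm_command([
  {"rx": 0, "ry": 0, "rz": 0, "tx": 0.001, "ty": 0, "tz": 0, "claw": 1},
  {"rx": 0, "ry": 0, "rz": 0, "tx": 0.001, "ty": 0, "tz": 0, "claw": 1},
])

```text
time_s: 18.02
eef_pos: [0.5672, -0.0211, 0.1437]
orientation: [[-0.053, -0.0, 0.999], [-0.999, 0.001, -0.053], [-0.001, -1.0, -0.0]]
ft_force: [0.3, 11.8, 1.3]
width: 0.0001
```

Call:
arm_command([
  {"rx": 0, "ry": 0, "rz": 0, "tx": 0.001, "ty": 0, "tz": 0, "claw": 1},
  {"rx": 0, "ry": 0, "rz": 0, "tx": 0.001, "ty": 0, "tz": 0, "claw": 1},
  {"rx": 0, "ry": 0, "rz": 0, "tx": 0.001, "ty": 0, "tz": 0, "claw": 1},
])

```text
time_s: 18.4
eef_pos: [0.5672, -0.0215, 0.1437]
orientation: [[-0.053, 0.0, 0.999], [-0.999, 0.002, -0.053], [-0.002, -1.0, -0.0]]
ft_force: [0.3, 18.7, 0.6]
width: -0.0001
```

The end stop is reached: force rises steeply with no travel. I'll ease off, move sideways away and then up.

Call:
arm_command([
  {"rx": 0, "ry": 0, "rz": 0, "tx": -0.001, "ty": 0, "tz": 0, "claw": 1},
  {"rx": 0, "ry": 0, "rz": 0, "tx": -0.003, "ty": 0, "tz": 0, "claw": 1},
  {"rx": 0, "ry": 0, "rz": 0, "tx": -0.008, "ty": 0, "tz": 0, "claw": 1},
  {"rx": 0, "ry": 0, "rz": 0, "tx": -0.03, "ty": 0, "tz": 0, "claw": 1},
  {"rx": 0, "ry": 0, "rz": 0, "tx": -0.06, "ty": -0.01, "tz": 0, "claw": 1},
  {"rx": 0, "ry": 0, "rz": 0, "tx": -0.1, "ty": -0.05, "tz": 0, "claw": 1},
  {"rx": 0, "ry": 0, "rz": 0, "tx": -0.14, "ty": -0.09, "tz": 0, "claw": 1},
  {"rx": 0, "ry": 0, "rz": 0, "tx": -0.19, "ty": -0.12, "tz": 0, "claw": 1},
  {"rx": 0, "ry": 0, "rz": 0, "tx": -0.24, "ty": -0.12, "tz": -0.01, "claw": 1},
  {"rx": 0, "ry": 0, "rz": 0, "tx": -0.28, "ty": -0.12, "tz": -0.02, "claw": 1},
  {"rx": 0, "ry": 0, "rz": 0, "tx": -0.28, "ty": -0.12, "tz": -0.02, "claw": 1},
  {"rx": 0, "ry": 0, "rz": 0, "tx": -0.28, "ty": -0.12, "tz": -0.02, "claw": 1},
])

```text
time_s: 19.9
eef_pos: [0.5617, 0.2575, 0.2635]
orientation: [[-0.052, -0.0, 0.999], [-0.999, -0.0, -0.052], [0.0, -1.0, -0.0]]
ft_force: [-0.1, -0.7, 0.2]
width: 0.0001
```

```bash
python3 look.py 10; python3 - <<'E'
from mv import *
c=imaging.capture('side');t=imaging.capture('top')
for k in (c,t):
  for l in spotter.landmark_of(k,'funnel_mouth')[:3]: print(l['conf'],l['at'],toS(onz(k,*l['at'],.13)))
print('expected θ=0', proj(c,S(0,0,.13)),proj(t,S(0,0,.13)))
for n in ('sieve','weight','jar_a','bottle','dish','brush'):
  print(n,[(round(l['conf'],2),np.array(l['at'])) for l in spotter.landmark_of(t,n)[:2]])
E
```

```text
19.9 [0.5617 0.2575 0.2635] [-0.1154 -0.6961  0.1627] S [-0.0191  0.3209  0.2635]
pan 0.96 [189.8 360.1] [0.0065 0.0003 0.    ]
pan 0.66 [247.  284.8] [ 0.0001 -0.0006  0.    ]
0.96 [325.0, 442.8] [-0.3735  0.2853  0.13  ]
0.77 [206.5, 282.9] [-0.0058  0.0102  0.13  ]
0.66 [166.6, 450.2] [-0.3567 -0.2162  0.13  ]
0.86 [359.5, 467.3] [-0.3547 -0.2229  0.13  ]
0.64 [230.3, 407.0] [-0.095  -0.0941  0.13  ]
0.56 [183.8, 363.4] [-0.0004 -0.0007  0.13  ]
expected θ=0 [203.4021 281.5719] [183.5882 363.0958]
sieve [(0.59, array([231.7, 408.1]))]
weight [(0.51, array([169. , 439.3]))]
jar_a [(0.85, array([138.6, 417.4])), (0.67, array([176.3, 222.3]))]
bottle [(0.63, array([139.6, 191. ]))]
dish [(0.64, array([226.6, 158.3]))]
brush [(0.61, array([147.7, 482.8]))]
```

View pics/c10.png

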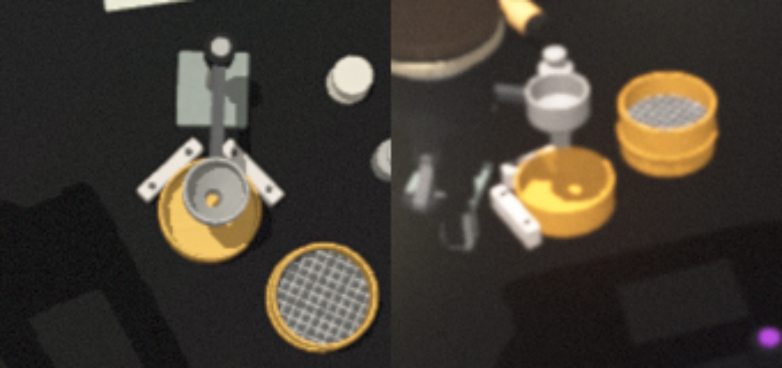

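View pics/side10.png

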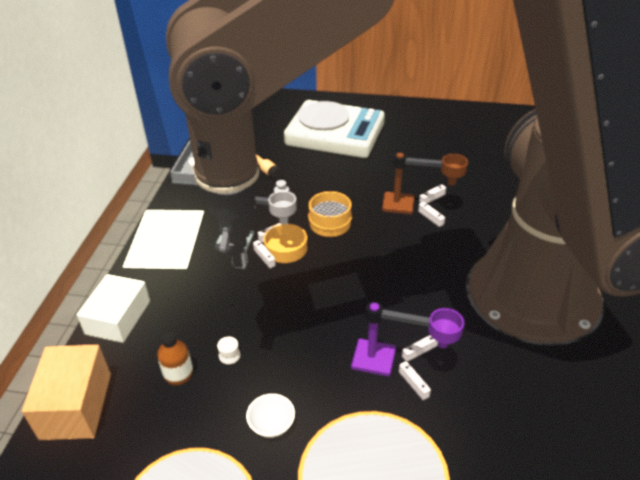

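Top crop: the funnel (213,190) is over the pan (210,210), which lies against both bars. Next is a precise overlay of the expected rim and bars.

```bash
python3 - <<'E'
from mv import *
c=imaging.capture('top'); im=cv2.cvtColor(c['image'],cv2.COLOR_RGB2BGR)
f=7; y0,x0=140,310; big=cv2.resize(im[y0:y0+80,x0:x0+100],None,fx=f,fy=f,interpolation=cv2.INTER_CUBIC)
def px(p): q=proj(c,p); return [(q[1]-x0+.5)*f,(q[0]-y0+.5)*f]
for z,col in((.034,(255,0,0)),):
  P=np.array([px(S(.05*np.cos(t),.05*np.sin(t),z)) for t in np.linspace(0,6.28,90)],np.int32)
  cv2.polylines(big,[P],True,col,1)
for sg in(1,-1):
  n=np.array([1,sg])/2**.5; t=np.array([1,-sg])/2**.5
  P=np.array([px(S(*(n*a+t*b),.022)) for a,b in((.05,-.0375),(.05,.0375),(.064,.0375),(.064,-.0375))],np.int32)
  cv2.polylines(big,[P],True,(0,255,0),1)
cv2.imwrite('pics/ov.png',big)
E
```

```text
(no output)
```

View pics/ov.png

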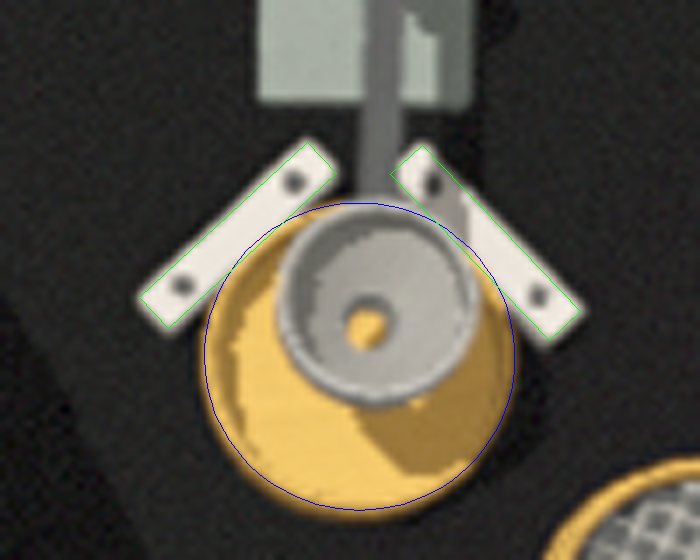

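The overlay agrees. The rim circle at the seat matches on the upper, left and right sides. The extra ~3.7 mm at the bottom is the near outer wall seen in perspective, because the base projects lower. Handing in.

```bash
python3 -c "
from h import *
print(sign_off()); print(sensors.read_state()['time_s'])"
```

```text
the job is handed in; nothing more can be done
None
the job is handed in; nothing more can be done
```

The pan is seated in the V stop and the funnel hangs over it at its end stop. I handed the job in at about 20 s, with the hand clear.

**Pan:** I dragged the solid-floored left pan along the bench with closed fingertips on its inner wall and never lifted it. I pushed it into the grey stop until travel ceased at about 13 N, with almost no sideways force, so both bars were bearing. The top-camera overlay matches the seat, to within what that image can show.

**Funnel:** I then nudged it with the fingertip from about 1.1 rad until the force rose to about 19 N with no further travel. In the top view it projects within about 1 mm of the expected position over the seat. The network's side-view reading was about 10 mm off; I treated that as detection error because the top view and the contact force agree.

**Other things:** The sieve, weight, jars, bottle, dish and brush appear unmoved. The first move call was refused because of missing keys, so nothing moved on that one.

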